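Sort reagent bottles by size into their rows

ROBOT

A 6-joint arm with a two-finger parallel gripper is mounted at the origin on the work surface. World frame = base frame: x ahead of the robot, y to its left, z up, the work surface at z = 0. Lengths are in mm, angles in rad, forces in N, time in s.
With the tool pointing down it reaches from about 300 to 775 mm from the base axis. Payload 14.6 kg.
Tool frame: the origin (TCP) lies at the very end of the fingers, on their centre line; the grasp point (between the pads) lies 19 mm behind it (manip.grip_point_offset is the distance from the TCP to the grasp point, in mm); z points along the fingers, y is the line along which they close (so a half turn about z gives the same grasp; the last joint's range is limited). The gripper opens to 94 mm and grips with 3 to 60 N. Pads are 16 mm wide; open, the fingers measure 119 mm over their backs; the gripper's body (75 mm by 177 mm) begins 78 mm behind the grasp point.
Start: joints at [-1.306, 0.3, 1.521, -0, 1.321, -0.067], TCP at [179.153, -519.994, 205.446] pointing down, gripper open.
Joint ranges: [-3.03, 3.03], [-0.79, 2.21], [0.23, 2.52], [-1.04, 4.18], [0, 3.07], [-2.55, 2.55]. Speed limits (rad/s): [2.22, 2.22, 2.57, 3.14, 3.14, 3.14].

INTERFACE

Orientations are given as [roll, pitch, yaw] about the fixed x, y, z axes, in that order (R = Rz(yaw) Ry(pitch) Rx(roll)).
In Python, from cell import telemetry, eyes, manip gives the robot as it stands.
- The arm moves only by the tool play_rows, never from a script. Its arguments are lists of equal length, an entry for each row: "translation": the shift along the world's x, y, z in m, a list of three; "yaw": the turn about the world's z in rad. A call has 1 to 12 rows; each row is the pose to reach, as a shift and turn from the pose commanded when the call began; what a row does not reach only later rows make up. A row lasts 1/8 s, in which the tool goes at most 62.5 mm and 10.7 degrees, less where a joint would pass 70% of its speed; a pose out of reach is approached as far as the arm can. A call with a gripper value outside its range is refused whole. "hand" is the opening, from 0 (shut) to 1 (fully open), set as the call begins (left out, the last holds). The fingers move at their own pace and stop on an object; "force" is the grip in N (left out, the last holds). Time passes only in rows, so rows that repeat a pose let the fingers close. It gives the time, the measured TCP pose, the force, the opening and the grip force at its end, in the units of the state.
- telemetry.read_state(): the state, without advancing time (a new reading comes with each control period).
- eyes.camera(name): name is "scene" or "top" or "wrist"; returns a dict with "pixels" (420x560x3 uint8, red, green, blue), "fx", "fy", "cx", "cy" (pixels), "cam_to_world" (4x4, takes a point from camera to world coordinates); the wrist camera has in their place "T_tool_cam" (4x4, takes a point from camera to tool coordinates, whose origin is the TCP and whose axes are the flange's). Camera axes: x right, y up, looking along -z (the intrinsics and any distortion apply to the point x, -y, -z); pixel columns grow to the right and rows downward; lengths in mm; the calibration is good to about 2 mm. A picture is of the moment at which its call begins: read the wrist's pose just before it. There is no depth.
- manip.sign_off(): hands the job in; it is judged then, once.
The state is a dict: "clock": time; "joints": joint angles; "qd": joint speeds; "effort": joint torques, N m; "eef_pos": TCP position; "eef_rot": TCP orientation; "wrist_force": force on the tool from outside, world axes, zero at the start; "moment": the same for the moment, N m; "finger_gap": finger opening in mm; "finger_force": force on a finger pad.
Only numpy, scipy, OpenCV 4.12 (cv2) and the standard library are available. Lean on these libraries where they do the work, as an engineer would, in place of code of your own. Each camera call takes 0.05 s, during which the arm holds its last target. There are 200 camera calls.

TASK

Sort the three white reagent bottles for the analyser by size: stand the two slim bottles in the narrow row tray and the thick bottle in the wide row tray, upright on the tray floor. Leave the amber jar where it stands.

Things in the scene. Friction and masses are not known exactly. Their poses are not given: they have to be found in the camera images.
- small_bottle_a: Small reagent bottle: round white plastic with a blue screw cap, standing. Body 32 mm diameter and straight-sided up to 60 mm height, then a shoulder and a cap 24 mm diameter from 68 to 82 mm (total height 82 mm), about 60 g. Origin at the centre of its underside, z up along the bottle. It looks like the large bottle but is slimmer.
- small_bottle_b: The second small reagent bottle, the same as small_bottle_a in every way. Origin at the centre of its underside.
- large_bottle: Large reagent bottle: round white plastic with a blue screw cap, standing. Body 52 mm diameter and straight-sided up to 64 mm height, then a shoulder and a cap 39 mm diameter from 72 to 90 mm (total height 90 mm), about 150 g. Origin at the centre of its underside, z up.
- narrow_row: Narrow row tray: fixed open channel with aluminium walls and a black floor, long along its x axis. Inside it is 220 mm long (x) and 50 mm wide (y); walls 5 mm thick, their top 24 mm above the table; inner floor 6 mm above the table. Origin at the centre of its underside, on the table. For the small bottles; both fit one behind the other. The large bottle does not fit in.
- wide_row: Wide row tray: fixed open channel with aluminium walls and a black floor, long along its x axis. Inside it is 220 mm long (x) and 72 mm wide (y); walls 5 mm thick, their top 24 mm above the table; inner floor 6 mm above the table. Origin at the centre of its underside, on the table. For the large bottle. The two trays may lie either way round, side by side.
- amber_jar: Bystander: low amber glass jar with a black lid, 62 mm diameter, 64 mm high, standing among the bottles. Origin at the centre of its underside. Not to be moved.
Things that resemble listed ones, but are neither listed nor needed, are in the scene too. Leave any pink look-alike of the large_bottle alone.

How it is judged:
By the outcome, as a careful person would: the job done as asked, in the order asked, and still so for the second after the job is handed in, with the robot touching nothing.
It also fails if it takes over 70 s, if anything falls off the work surface, if the arm or the gripper's body presses on something with over 40 N, if the wrist force passes 120 N, or if a joint passes its speed limit or range.

## Working session

There is one attempt and no reset: what is moved stays moved. The work goes in short steps, Python scripts to look and compute and a tool call to move; the robot and the scene stay as the last step left them, time stands still between calls to the robot, and variables do not carry over. Pictures are saved under pics/ and viewed, at most 10 in all, crops included, and the job is handed in when it is done.

Besides the shell and the picture viewer there is one more tool, called after "Call:" by a JSON object that holds its "fn" and its "kwargs". play_rows: Moves the arm, as the interface text tells. Its arguments: {"type":"object","properties":{"translation":{"type":"array","items":{"type":"array","items":{"type":"number"}}},"yaw":{"type":"array","items":{"type":"number"}},"hand":{"type":"number"},"force":{"type":"number"}},"required":["translation","yaw"]}

```bash
ls; mkdir -p pics; cat > h.py <<'E'
from cell import telemetry, eyes, manip
import numpy as np, cv2
def grab(n,f=None):
    s=telemetry.read_state(); c=eyes.camera(n)
    if f: cv2.imwrite('pics/'+f,cv2.cvtColor(c['pixels'],cv2.COLOR_RGB2BGR))
    return s,c
def ray(c,u,v,T=None):
    T=np.array(c['cam_to_world']) if T is None else T
    d=np.array([(u-c['cx'])/c['fx'],-(v-c['cy'])/c['fy'],-1.0])
    return T[:3,3],T[:3,:3]@d
def onz(c,u,v,z,T=None):
    o,d=ray(c,u,v,T); return o+d*(z-o[2])/d[2]
def proj(c,p):
    T=np.linalg.inv(np.array(c['cam_to_world'])); q=T[:3,:3]@np.array(p)+T[:3,3]
    return c['cx']+c['fx']*q[0]/-q[2], c['cy']-c['fy']*q[1]/-q[2]
E
python3 - <<'E'
from h import *
for n in('top','scene'):
    s,c=grab(n,n+'0.png'); print(n,{k:(np.round(v,3).tolist() if k!='pixels' else 0) for k,v in c.items()})
print(s)
E
```

```text
pics
top {'pixels': 0, 'fx': 393.785, 'fy': 393.785, 'cx': 276.478, 'cy': 216.465, 'cam_to_world': [[-0.007, 0.996, -0.086, 476.73], [-1.0, -0.007, 0.001, -39.057], [0.0, 0.086, 0.996, 858.684], [0.0, 0.0, 0.0, 1.0]]}
scene {'pixels': 0, 'fx': 408.389, 'fy': 408.389, 'cx': 279.029, 'cy': 207.465, 'cam_to_world': [[-0.002, -0.706, 0.708, 1176.459], [1.0, 0.001, 0.004, -55.423], [-0.004, 0.708, 0.706, 699.789], [0.0, 0.0, 0.0, 1.0]]}
{'clock': 0.05, 'joints': array([-1.30559601e+00,  3.00433385e-01,  1.52158103e+00,  4.39436728e-06,
        1.32071803e+00, -6.65696912e-02]), 'qd': array([-0.00048927, -0.00010682, -0.00020629,  0.00078584, -0.00161023,
        0.00111737]), 'effort': array([ 2.17573754e-03, -5.33212495e+01, -3.53705299e+01,  7.10828765e-02,
        2.36614351e-02, -8.11465907e-05]), 'eef_pos': array([ 179.0882166 , -519.74361096,  204.90704657]), 'eef_rot': array([-3.14045567e+00, -8.00662135e-05,  3.31768869e-01]), 'wrist_force': array([ 0.28178719,  0.30142648, -0.77026165]), 'moment': array([ 0.0316632 , -0.04700254,  0.00603576]), 'finger_force': 0.0, 'finger_gap': 94.28344477261533}
```

View pics/top0.png

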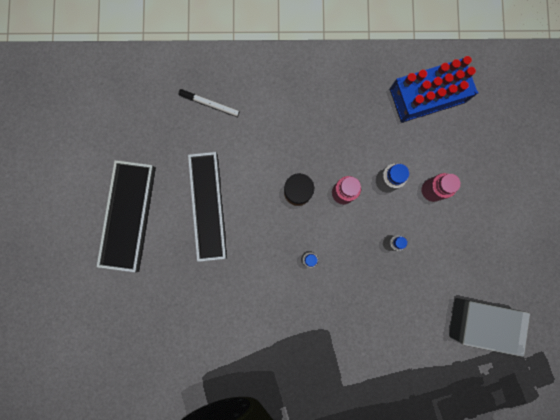

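View pics/scene0.png

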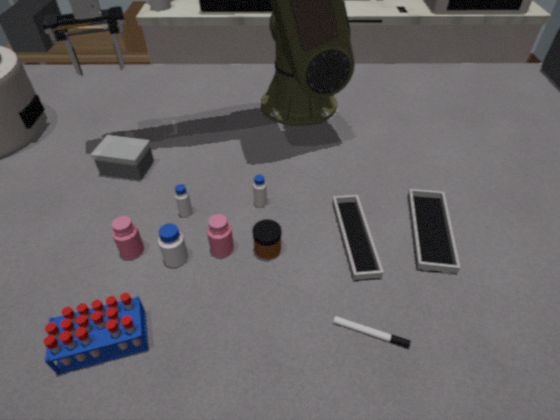

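Top view: the blue-cap bottles are small ones at (310,260) and (399,242), and a large one at (397,175). The things that could be taken for them are pink look-alikes (348,188) and (444,185), the jar (299,189), and the pen and the rack at (434,90). The narrow tray is at (207,207) and the wide one at (125,216). I'll measure these and crop the bottles close up.

```bash
cat > m.py <<'E'
from h import *
def blobs(c,lo,hi,amin,roi=None):
    h=cv2.cvtColor(c['pixels'],cv2.COLOR_RGB2HSV); m=cv2.inRange(h,lo,hi)
    if roi: z=np.zeros_like(m); z[roi[1]:roi[3],roi[0]:roi[2]]=1; m=m*z
    k,_=cv2.findContours(m,cv2.RETR_EXTERNAL,cv2.CHAIN_APPROX_NONE)
    return [x for x in k if cv2.contourArea(x)>amin]
E
python3 - <<'E'
from m import *
s,c=grab('top')
for x in blobs(c,(105,120,60),(130,255,255),60):
    (u,v),r=cv2.minEnclosingCircle(x); 
    print('blue',round(u),round(v),round(r,1),'z82',onz(c,u,v,82).round(1),'z90',onz(c,u,v,90).round(1),'dia',round(2*r*780/393,1))
for x in blobs(c,(140,60,60),(179,255,255),60,(300,140,480,220)):
    (u,v),r=cv2.minEnclosingCircle(x); print('pink',round(u),round(v),round(r,1),onz(c,u,v,60).round(1))
for n,roi in(('wide',(85,150,165,285)),('narrow',(175,140,235,275))):
    g=cv2.cvtColor(c['pixels'],cv2.COLOR_RGB2GRAY); m=cv2.inRange(g,120,255); z=np.zeros_like(m); z[roi[1]:roi[3],roi[0]:roi[2]]=1
    k,_=cv2.findContours(m*z,cv2.RETR_EXTERNAL,cv2.CHAIN_APPROX_NONE); x=max(k,key=cv2.contourArea)
    P=np.array([onz(c,*p[0],24)[:2] for p in x],np.float32); R=cv2.minAreaRect(P); print(n,R,cv2.boxPoints(R).round(0).tolist())
x=onz(c,299,189,64); print('jar',x)
im=cv2.cvtColor(c['pixels'],cv2.COLOR_RGB2BGR)[140:280,280:470]; cv2.imwrite('pics/crop.png',cv2.resize(im,None,fx=4,fy=4,interpolation=cv2.INTER_CUBIC))
s,w=grab('wrist'); print(np.round(w['T_tool_cam'],3).tolist(),w['fx'],w['cx'],w['cy'])
E
```

```text
blue 311 260 6.2 z82 [ 457.3 -106.2   82. ] z90 [ 457.5 -105.5   90. ] dia 24.6
blue 400 242 6.6 z82 [ 490.3 -283.    82. ] z90 [ 490.1 -280.5   90. ] dia 26.3
blue 398 174 10.8 z82 [ 626.9 -283.4   82. ] z90 [ 625.3 -280.9   90. ] dia 42.9
blue 434 92 43.5 z82 [ 796.5 -361.4   82. ] z90 [ 793.2 -358.1   90. ] dia 172.8
pink 346 190 15.3 [ 599.7 -182.7   60. ]
pink 441 187 19.8 [ 604.1 -377.1   60. ]
wide ((553.7487182617188, 284.3344421386719), (83.34271240234375, 232.86341857910156), 82.15077209472656) [[433.0, 259.0], [663.0, 227.0], [675.0, 310.0], [444.0, 342.0]]
narrow ((572.6873779296875, 110.3814697265625), (232.72923278808594, 61.24982452392578), 5.536538124084473) [[454.0, 130.0], [460.0, 69.0], [691.0, 91.0], [686.0, 152.0]]
jar [600.84254321 -86.24387644  64.        ]
[[0.001, 0.957, 0.289, 83.991], [1.0, -0.001, 0.001, 0.634], [0.001, 0.289, -0.957, -179.22], [0.0, 0.0, 0.0, 1.0]] 359.397802721444 273.27888285862326 210.8291415937883
```

View pics/crop.png

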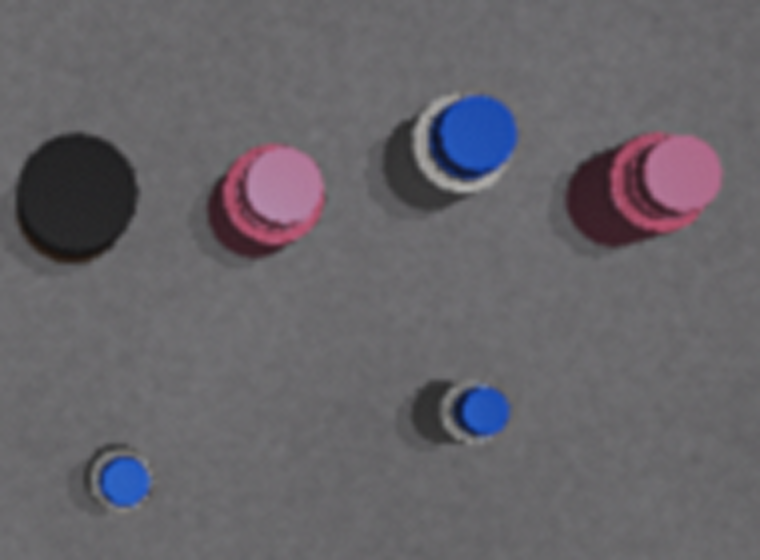

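The crop confirms the choice: two slim bottles with 24 mm blue caps, a thick white one with a roughly 40 mm blue cap, and both pink ones set aside. I'll go above bottle B, with the fingers closing along the tray's long axis (yaw about 1.67).

Call:
{"fn": "play_rows", "kwargs": {"translation": [[0.04, 0.03, 0], [0.08, 0.06, 0], [0.12, 0.09, 0], [0.155, 0.118, 0], [0.19, 0.147, 0], [0.225, 0.175, 0], [0.26, 0.2, 0], [0.29, 0.22, 0], [0.311, 0.237, 0], [0.311, 0.237, 0], [0.311, 0.237, 0], [0.311, 0.237, 0]], "yaw": [0.15, 0.3, 0.45, 0.6, 0.75, 0.9, 1.05, 1.2, 1.335, 1.335, 1.335, 1.335], "hand": 0.8}}

```text
clock: 1.7
eef_pos: [489.5, -283.6, 205.5]
eef_rot: [-3.142, 0.0, 1.664]
wrist_force: [0.2, -0.1, -0.2]
finger_gap: 75.1
finger_force: 0.0
```

```bash
cat > w.py <<'E'
from m import *
from scipy.spatial.transform import Rotation as Ro
import sys
def look(h,f=None):
    s,c=grab('wrist',f); T=np.eye(4); T[:3,:3]=Ro.from_euler('xyz',s['eef_rot']).as_matrix(); T[:3,3]=s['eef_pos']
    T=T@np.array(c['T_tool_cam']); print('t',s['clock'],'tcp',s['eef_pos'].round(1),s['eef_rot'].round(3),'gap',s['finger_gap'].round(1))
    for x in blobs(c,(105,120,60),(130,255,255),150):
        (u,v),r=cv2.minEnclosingCircle(x); p=onz(c,u,v,h,T); print('blue',round(u),round(v),round(r,1),p.round(1),'d',(p-s['eef_pos']).round(1), 'dia',round(2*r*np.linalg.norm(p-T[:3,3])/c['fx'],1))
    return s,c,T
if __name__=='__main__': look(float(sys.argv[1]),sys.argv[2] if len(sys.argv)>2 else None)
E
python3 w.py 82 w1.png
```

```text
Traceback (most recent call last):
  File "w.py", line 10, in <module>
    if __name__=='__main__': look(float(sys.argv[1]),sys.argv[2] if len(sys.argv)>2 else None)
                             ~~~~^^^^^^^^^^^^^^^^^^^^^^^^^^^^^^^^^^^^^^^^^^^^^^^^^^^^^^^^^^^^^
  File "w.py", line 6, in look
    T=T@np.array(c['T_tool_cam']); print('t',s['clock'],'tcp',s['eef_pos'].round(1),s['eef_rot'].round(3),'gap',s['finger_gap'].round(1))
                                                                                                                ^^^^^^^^^^^^^^^^^^^^^
AttributeError: 'float' object has no attribute 'round'
```

View pics/w1.png

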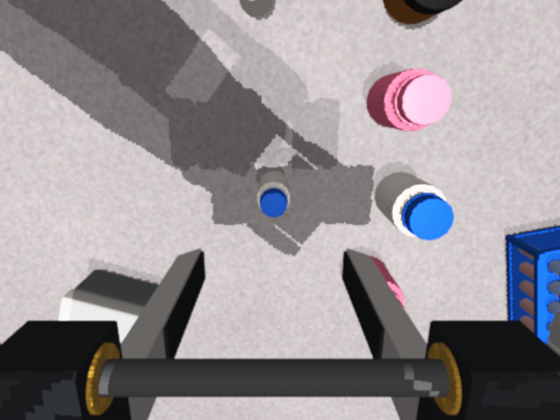

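The wrist view shows small bottle B's cap at (273,200) between the fingers, and the large bottle's cap at (428,217). I'll fix the print and measure.

```bash
sed -i "s/s\['finger_gap'\].round(1)/round(s['finger_gap'],1)/" w.py; python3 w.py 82; python3 -c "
from h import *
s,c=grab('scene')
print(proj(c,(488,-281,82)))"
```

```text
t 1.75 tcp [ 489.6 -283.6  205.5] [-3.142  0.     1.665] gap 75.5
blue 542 284 60.2 [ 747.5 -338.    82. ] d [ 257.9  -54.4 -123.5] dia 142.8
blue 427 216 25.7 [ 625.6 -282.2   82. ] d [ 136.     1.4 -123.5] dia 49.4
blue 273 202 14.4 [ 489.1 -282.9   82. ] d [  -0.5    0.7 -123.5] dia 25.2
(np.float64(181.088397972395), np.float64(186.12114501073762))
```

Call:
{"fn": "play_rows", "kwargs": {"translation": [[0, 0, -0.03], [0, 0, -0.06], [0, 0, -0.09], [0, 0, -0.115], [0, 0, -0.14], [0, 0.001, -0.16], [0, 0.001, -0.173], [0, 0.001, -0.18], [0, 0.001, -0.182], [0, 0.001, -0.182]], "yaw": [0, 0, 0, 0, 0, 0, 0, 0, 0, 0]}}

```text
clock: 3.1
eef_pos: [490.4, -282.2, 23.9]
eef_rot: [3.141, 0.0, 1.667]
wrist_force: [-0.5, -0.4, -0.1]
finger_gap: 75.3
finger_force: 0.0
```

Call:
{"fn": "play_rows", "kwargs": {"translation": [[0, 0, 0], [0, 0, 0], [0, 0, 0], [0, 0, 0], [0, 0, 0], [0, 0, 0]], "yaw": [0, 0, 0, 0, 0, 0], "hand": 0.2, "force": 15}}

```text
clock: 3.85
eef_pos: [490.1, -282.0, 23.4]
eef_rot: [-3.142, -0.0, 1.667]
wrist_force: [-1.5, -0.3, 0.8]
finger_gap: 32.1
finger_force: 15.0
```

Call:
{"fn": "play_rows", "kwargs": {"translation": [[0, 0, 0.01], [0, 0, 0.035], [0, 0, 0.065], [0, 0, 0.095], [0, 0, 0.115], [0, 0, 0.12]], "yaw": [0, 0, 0, 0, 0, 0]}}

```text
clock: 4.6
eef_pos: [490.6, -282.2, 145.1]
eef_rot: [3.14, 0.002, 1.667]
wrist_force: [1.1, 0.7, -0.8]
finger_gap: 31.9
finger_force: 15.0
```

Call:
{"fn": "play_rows", "kwargs": {"translation": [[0.007, 0.02, 0], [0.02, 0.058, 0], [0.035, 0.1, 0], [0.05, 0.145, 0], [0.066, 0.19, 0], [0.082, 0.235, 0], [0.098, 0.28, 0], [0.113, 0.325, 0], [0.126, 0.362, 0], [0.134, 0.386, 0], [0.138, 0.397, 0], [0.138, 0.397, 0]], "yaw": [0, 0, 0, 0, 0, 0, 0, 0, 0, 0, 0, 0]}}

```text
clock: 6.1
eef_pos: [627.8, 115.6, 142.7]
eef_rot: [-3.14, 0.0, 1.668]
wrist_force: [-0.4, -0.2, -0.7]
finger_gap: 31.9
finger_force: 15.0
```

```bash
cat > t.py <<'E'
from w import *
# bright tray rim in wrist view, cast on z=24
s,c,T=look(140,sys.argv[1])
E
python3 t.py w2.png
```

```text
t 6.1 tcp [627.8 115.6 142.7] [-3.14   0.     1.668] gap 31.9
blue 274 325 34.0 [631.4  75.6 140. ] d [  3.6 -40.   -2.7] dia 41.7
```

View pics/w2.png

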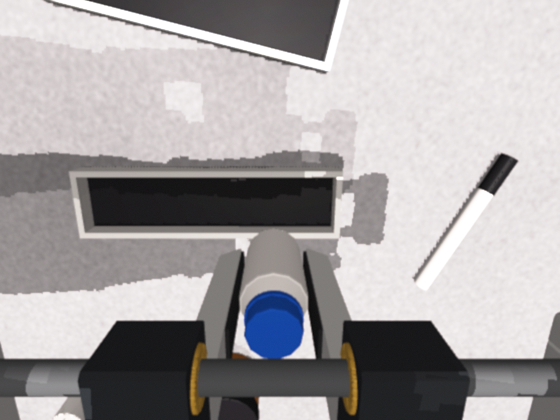

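The wrist view shows the bottle held upright. The narrow tray's outer rim corners are at about (70,172), (338,170), (338,237) and (82,237). I'll cast those onto the rim plane to check the lateral fit.

```bash
python3 - <<'E'
from w import *
s,c,T=look(140)
P=np.array([onz(c,*p,24,T)[:2] for p in((70,172),(338,169),(338,237),(82,237))]); print(P.round(1),P.mean(0))
E
```

```text
t 6.15 tcp [627.8 114.8 143. ] [-3.141  0.     1.667] gap 31.9
blue 274 325 34.0 [631.4  74.6 140. ] d [  3.6 -40.2  -3. ] dia 41.8
[[454.7 126.5]
 [678.2 150.7]
 [687.2  90.5]
 [461.4  68.6]] [570.35316828 109.07232493]
```

Call:
{"fn": "play_rows", "kwargs": {"translation": [[0, 0, -0.015], [0, 0, -0.04], [0, 0, -0.065], [0, 0, -0.085], [0, 0, -0.098], [0, 0, -0.106], [0, 0, -0.11], [0, 0, -0.113], [0, 0, -0.1135], [0, 0, -0.1135], [0, 0, -0.1135]], "yaw": [0, 0, 0, 0, 0, 0, 0, 0, 0, 0, 0]}}

```text
clock: 7.58
eef_pos: [628.3, 115.0, 30.2]
eef_rot: [3.141, 0.0, 1.667]
wrist_force: [-0.6, -0.6, -0.5]
finger_gap: 31.4
finger_force: 15.0
```

Call:
{"fn": "play_rows", "kwargs": {"translation": [[0, 0, 0], [0, 0, 0], [0, 0, 0], [0, 0, 0], [0, 0, 0]], "yaw": [0, 0, 0, 0, 0], "hand": 0.65}}

```text
clock: 8.2
eef_pos: [628.2, 115.0, 30.0]
eef_rot: [3.142, 0.0, 1.667]
wrist_force: [-0.1, -0.2, -0.2]
finger_gap: 61.0
finger_force: 0.0
```

Call:
{"fn": "play_rows", "kwargs": {"translation": [[0, 0, 0.01], [0, 0, 0.03], [0, 0, 0.06], [0, 0, 0.09], [0, 0, 0.12], [0, 0, 0.15], [0, 0, 0.17], [0, 0, 0.175]], "yaw": [0, 0, 0, 0, 0, 0, 0, 0]}}

```text
clock: 9.2
eef_pos: [628.6, 115.1, 207.6]
eef_rot: [3.138, -0.0, 1.667]
wrist_force: [-1.1, 0.3, -0.7]
finger_gap: 61.1
finger_force: 0.0
```

Now above A at (457,-106): a shift of (-0.171, -0.221).

Call:
{"fn": "play_rows", "kwargs": {"translation": [[-0.02, -0.026, 0], [-0.045, -0.058, 0], [-0.072, -0.093, 0], [-0.1, -0.13, 0], [-0.128, -0.165, 0], [-0.15, -0.195, 0], [-0.165, -0.214, 0], [-0.171, -0.221, 0], [-0.171, -0.221, 0], [-0.171, -0.221, 0]], "yaw": [0, 0, 0, 0, 0, 0, 0, 0, 0, 0], "hand": 0.8}}

```text
clock: 10.45
eef_pos: [457.5, -105.4, 204.9]
eef_rot: [-3.142, -0.0, 1.667]
wrist_force: [-0.5, 0.6, -0.2]
finger_gap: 75.3
finger_force: 0.0
```

```bash
python3 w.py 82; python3 -c "
from m import *
s,c=grab('top')
for x in blobs(c,(105,120,60),(130,255,255),60):
    (u,v),r=cv2.minEnclosingCircle(x); print(round(u),round(v),round(r,1),onz(c,u,v,88).round(1))"
```

```text
t 10.45 tcp [ 457.5 -105.4  204.9] [-3.142 -0.     1.667] gap 75.3
blue 272 203 14.3 [ 455.6 -105.2   82. ] d [  -1.9    0.2 -122.9] dia 25.0
200 173 6.7 [630.5 111.1  88. ]
398 174 10.8 [ 625.7 -281.5   88. ]
434 92 43.5 [ 794.  -358.9   88. ]
```

Call:
{"fn": "play_rows", "kwargs": {"translation": [[0, 0, -0.03], [-0.001, 0, -0.06], [-0.001, 0, -0.09], [-0.001, 0, -0.115], [-0.001, 0, -0.14], [-0.001, 0, -0.16], [-0.001, 0, -0.173], [-0.001, 0, -0.18], [-0.001, 0, -0.182], [-0.001, 0, -0.182]], "yaw": [0, 0, 0, 0, 0, 0, 0, 0, 0, 0]}}

```text
clock: 11.8
eef_pos: [456.4, -106.0, 23.3]
eef_rot: [3.141, 0.0, 1.667]
wrist_force: [0.2, 0.5, 0.0]
finger_gap: 75.2
finger_force: 0.0
```

Call:
{"fn": "play_rows", "kwargs": {"translation": [[0, 0, 0], [0, 0, 0], [0, 0, 0], [0, 0, 0], [0, 0, 0], [0, 0, 0]], "yaw": [0, 0, 0, 0, 0, 0], "hand": 0.2, "force": 15}}

```text
clock: 12.55
eef_pos: [456.2, -106.0, 23.0]
eef_rot: [3.142, 0.0, 1.667]
wrist_force: [-0.5, -0.8, 0.0]
finger_gap: 31.6
finger_force: 15.0
```

Call:
{"fn": "play_rows", "kwargs": {"translation": [[0, 0, 0.01], [0, 0, 0.035], [0, 0, 0.065], [0, 0, 0.095], [0, 0, 0.115], [0, 0, 0.12]], "yaw": [0, 0, 0, 0, 0, 0]}}

```text
clock: 13.3
eef_pos: [456.6, -106.1, 144.4]
eef_rot: [3.139, 0.001, 1.667]
wrist_force: [-0.9, 0.2, -0.6]
finger_gap: 32.0
finger_force: 15.0
```

Call:
{"fn": "play_rows", "kwargs": {"translation": [[0.006, 0.02, 0], [0.015, 0.055, 0], [0.025, 0.093, 0], [0.035, 0.13, 0], [0.045, 0.168, 0], [0.052, 0.195, 0], [0.055, 0.207, 0], [0.056, 0.21, 0], [0.056, 0.21, 0], [0.056, 0.21, 0]], "yaw": [0, 0, 0, 0, 0, 0, 0, 0, 0, 0]}}

```text
clock: 14.55
eef_pos: [512.1, 103.3, 143.0]
eef_rot: [3.142, 0.0, 1.666]
wrist_force: [-0.1, -0.9, -0.2]
finger_gap: 31.4
finger_force: 15.0
```

Call:
{"fn": "play_rows", "kwargs": {"translation": [[0, 0, -0.015], [0, 0, -0.04], [0, 0, -0.065], [0, 0, -0.085], [0, 0, -0.098], [0, 0, -0.106], [0, 0, -0.11], [0, 0, -0.113], [0, 0, -0.1135], [0, 0, -0.1135], [0, 0, -0.1135]], "yaw": [0, 0, 0, 0, 0, 0, 0, 0, 0, 0, 0]}}

```text
clock: 15.92
eef_pos: [512.3, 104.0, 29.7]
eef_rot: [3.141, -0.0, 1.667]
wrist_force: [0.8, 0.2, -1.3]
finger_gap: 31.7
finger_force: 15.0
```

Call:
{"fn": "play_rows", "kwargs": {"translation": [[0, 0, 0], [0, 0, 0], [0, 0, 0], [0, 0, 0], [0, 0, 0]], "yaw": [0, 0, 0, 0, 0], "hand": 0.65}}

```text
clock: 16.55
eef_pos: [512.1, 104.0, 29.4]
eef_rot: [-3.142, 0.0, 1.667]
wrist_force: [0.0, -0.8, -0.3]
finger_gap: 61.1
finger_force: 0.0
```

Call:
{"fn": "play_rows", "kwargs": {"translation": [[0, 0, 0.01], [0, 0, 0.03], [0, 0, 0.06], [0, 0, 0.09], [0, 0, 0.12], [0, 0, 0.15], [0, 0, 0.17], [0, 0, 0.175]], "yaw": [0, 0, 0, 0, 0, 0, 0, 0]}}

```text
clock: 17.55
eef_pos: [512.5, 104.1, 206.1]
eef_rot: [3.139, -0.0, 1.667]
wrist_force: [-0.7, 0.7, 0.5]
finger_gap: 60.9
finger_force: 0.0
```

Call:
{"fn": "play_rows", "kwargs": {"translation": [[0.007, -0.025, 0], [0.018, -0.062, 0], [0.03, -0.104, 0], [0.043, -0.148, 0], [0.057, -0.193, 0], [0.07, -0.238, 0], [0.083, -0.282, 0], [0.095, -0.323, 0], [0.105, -0.357, 0], [0.111, -0.378, 0], [0.113, -0.385, 0], [0.113, -0.385, 0]], "yaw": [-0.02, -0.05, -0.08, -0.11, -0.14, -0.17, -0.2, -0.22, -0.23, -0.23, -0.23, -0.23], "hand": 1.0}}

```text
clock: 19.05
eef_pos: [625.0, -280.7, 203.9]
eef_rot: [-3.141, -0.0, 1.437]
wrist_force: [0.2, 0.6, 1.4]
finger_gap: 94.2
finger_force: 0.0
```

```bash
python3 w.py 90 w3.png; python3 -c "
from m import *
s,c=grab('top','top1.png')"
```

```text
t 19.05 tcp [ 625.  -280.7  203.9] [-3.141 -0.     1.437] gap 94.2
blue 276 206 23.9 [ 626.7 -280.6   90. ] d [ 1.700e+00  1.000e-01 -1.139e+02] dia 40.5
blue 464 256 84.2 [ 785.4 -348.3   90. ] d [ 160.4  -67.6 -113.9] dia 169.6
```

View pics/w3.png

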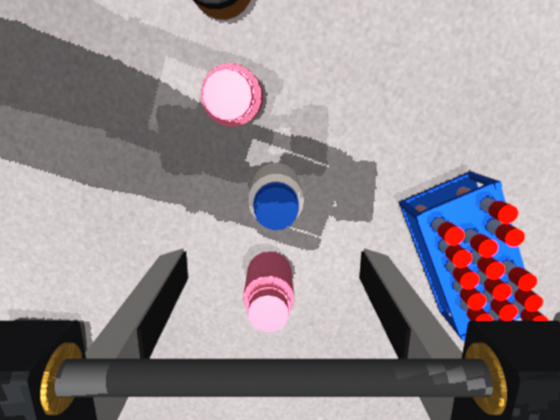

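View pics/top1.png

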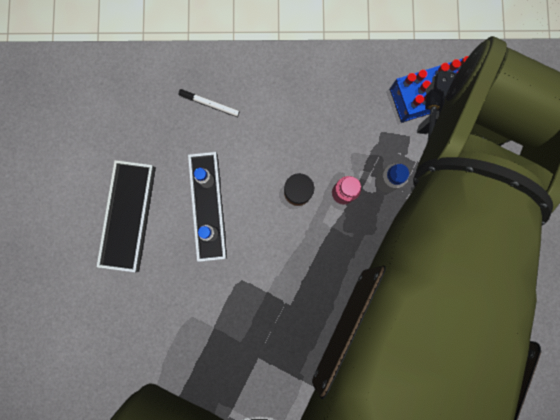

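The wrist view shows the large bottle's cap at (276,205), with the pink ones clear at (230,95) and (268,300). The top view shows both small bottles upright in the narrow tray, at (201,175) and (206,233). Descending on the large bottle.

Call:
{"fn": "play_rows", "kwargs": {"translation": [[0, 0, -0.03], [0.001, 0, -0.06], [0.001, 0, -0.09], [0.001, 0, -0.115], [0.001, 0, -0.14], [0.001, 0, -0.158], [0.001, 0, -0.17], [0.001, 0, -0.176], [0.001, 0, -0.178], [0.001, 0, -0.178]], "yaw": [0, 0, 0, 0, 0, 0, 0, 0, 0, 0]}}

```text
clock: 20.4
eef_pos: [626.4, -281.1, 26.9]
eef_rot: [3.141, 0.0, 1.437]
wrist_force: [-0.9, -0.4, -0.2]
finger_gap: 93.9
finger_force: 0.0
```

Call:
{"fn": "play_rows", "kwargs": {"translation": [[0, 0, 0], [0, 0, 0], [0, 0, 0], [0, 0, 0], [0, 0, 0], [0, 0, 0]], "yaw": [0, 0, 0, 0, 0, 0], "hand": 0.4, "force": 20}}

```text
clock: 21.15
eef_pos: [626.2, -281.0, 26.5]
eef_rot: [3.141, 0.0, 1.437]
wrist_force: [-0.0, 0.4, 0.1]
finger_gap: 51.7
finger_force: 20.0
```

Call:
{"fn": "play_rows", "kwargs": {"translation": [[0, 0, 0.01], [0, 0, 0.035], [0, 0, 0.065], [0, 0, 0.095], [0, 0, 0.12], [0, 0, 0.135], [0, 0, 0.14]], "yaw": [0, 0, 0, 0, 0, 0, 0]}}

```text
clock: 22.02
eef_pos: [626.2, -281.0, 167.2]
eef_rot: [3.141, 0.0, 1.437]
wrist_force: [-0.1, 0.1, -1.9]
finger_gap: 51.3
finger_force: 20.0
```

Call:
{"fn": "play_rows", "kwargs": {"translation": [[-0.002, 0.015, 0], [-0.005, 0.04, 0], [-0.01, 0.075, 0], [-0.014, 0.112, 0], [-0.019, 0.15, 0], [-0.024, 0.19, 0], [-0.029, 0.23, 0], [-0.034, 0.27, 0], [-0.039, 0.31, 0], [-0.044, 0.35, 0], [-0.049, 0.39, 0], [-0.054, 0.425, 0]], "yaw": [0, 0, 0, 0, 0, 0, 0, 0, 0, 0, 0, 0]}}

```text
clock: 23.52
eef_pos: [570.8, 146.0, 165.4]
eef_rot: [-3.14, 0.0, 1.438]
wrist_force: [-0.2, -0.6, -1.3]
finger_gap: 51.5
finger_force: 20.0
```

Call:
{"fn": "play_rows", "kwargs": {"translation": [[-0.004, 0.035, 0], [-0.008, 0.068, 0], [-0.012, 0.1, 0], [-0.015, 0.122, 0], [-0.017, 0.135, 0], [-0.018, 0.14, 0], [-0.018, 0.14, 0], [-0.018, 0.14, 0]], "yaw": [0, 0, 0, 0, 0, 0, 0, 0]}}

```text
clock: 24.52
eef_pos: [554.4, 283.3, 166.5]
eef_rot: [3.142, 0.0, 1.436]
wrist_force: [-0.1, -0.2, -1.7]
finger_gap: 52.0
finger_force: 20.0
```

```bash
python3 w.py 140 w4.png
```

```text
t 24.525 tcp [554.4 283.3 166.5] [3.142 0.    1.436] gap 52.0
blue 255 407 14.8 [524.3 162.2 140. ] d [ -30.1 -121.1  -26.5] dia 24.0
blue 273 327 54.5 [546.1 225.2 140. ] d [ -8.2 -58.1 -26.5] dia 75.9
```

View pics/w4.png

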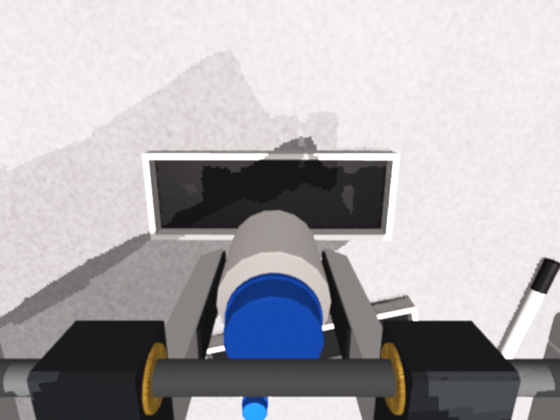

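The wrist view shows the thick bottle held upright above the wide tray, whose rim corners are at about (143,152), (399,152), (392,239) and (150,239). I'll check those by ray.

```bash
python3 - <<'E'
from w import *
s,c,T=look(140)
P=np.array([onz(c,*p,24,T)[:2] for p in((143,152),(399,152),(392,239),(150,239))]); print(P.round(1).tolist(),P.mean(0))
E
```

```text
t 24.575 tcp [554.4 283.4 166.5] [3.142 0.    1.436] gap 51.7
blue 255 407 14.8 [524.3 162.3 140. ] d [ -30.1 -121.1  -26.5] dia 24.0
blue 273 327 54.4 [546.2 225.3 140. ] d [ -8.1 -58.  -26.5] dia 75.8
[[444.6, 340.4], [670.6, 309.9], [661.1, 227.6], [431.6, 258.5]] [551.95667791 284.10581854]
```

Call:
{"fn": "play_rows", "kwargs": {"translation": [[0, 0, -0.015], [0, 0, -0.04], [0, 0, -0.068], [0, 0, -0.093], [0, 0, -0.112], [0, 0, -0.123], [0, 0, -0.129], [0, 0, -0.132], [0, 0, -0.1335], [0, 0, -0.1335], [0, 0, -0.1335]], "yaw": [0, 0, 0, 0, 0, 0, 0, 0, 0, 0, 0]}}

```text
clock: 26.0
eef_pos: [554.3, 284.1, 33.3]
eef_rot: [3.141, -0.0, 1.437]
wrist_force: [0.6, -0.1, -1.0]
finger_gap: 51.7
finger_force: 20.0
```

Call:
{"fn": "play_rows", "kwargs": {"translation": [[0, 0, 0], [0, 0, 0], [0, 0, 0], [0, 0, 0], [0, 0, 0], [0, 0, 0]], "yaw": [0, 0, 0, 0, 0, 0], "hand": 0.9}}

```text
clock: 26.75
eef_pos: [554.2, 284.0, 32.9]
eef_rot: [-3.142, 0.0, 1.437]
wrist_force: [-1.1, -0.9, 0.3]
finger_gap: 84.4
finger_force: 0.0
```

Call:
{"fn": "play_rows", "kwargs": {"translation": [[0, 0, 0.01], [0, 0, 0.03], [0, 0, 0.06], [0, 0, 0.1], [0, 0, 0.14], [0, 0, 0.18], [0, 0, 0.2], [0, 0, 0.2]], "yaw": [0, 0, 0, 0, 0, 0, 0, 0]}}

```text
clock: 27.75
eef_pos: [554.6, 284.2, 235.8]
eef_rot: [3.138, -0.002, 1.437]
wrist_force: [0.4, -0.6, -0.9]
finger_gap: 84.4
finger_force: 0.0
```

Call:
{"fn": "play_rows", "kwargs": {"translation": [[-0.02, -0.04, 0], [-0.04, -0.08, 0], [-0.06, -0.13, 0], [-0.08, -0.18, 0], [-0.1, -0.23, 0], [-0.115, -0.28, 0], [-0.13, -0.32, 0], [-0.14, -0.35, 0], [-0.14, -0.36, 0], [-0.14, -0.36, 0], [-0.14, -0.36, 0]], "yaw": [0, 0, 0, 0, 0, 0, 0, 0, 0, 0, 0]}}

```text
clock: 29.12
eef_pos: [414.4, -75.2, 232.7]
eef_rot: [-3.141, -0.0, 1.438]
wrist_force: [0.6, -0.4, 0.3]
finger_gap: 84.6
finger_force: 0.0
```

```bash
python3 -c "
from m import *
s,c=grab('scene','s1.png')"
```

```text
(no output)
```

View pics/s1.png

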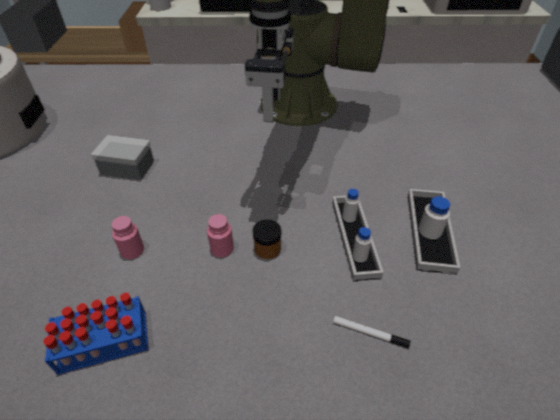

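The scene view shows both slim bottles upright in the narrow tray at (351,205) and (363,245), and the thick one upright in the wide tray at (435,217). The jar and the pink bottles haven't moved, so I'm handing in.

```bash
python3 -c "
from cell import manip
print(manip.sign_off())"
```

```text
the job is handed in; nothing more can be done
None
```

The job is handed in at about 29 s of the 70 s limit: both slim bottles stand upright in the narrow tray and the thick bottle in the wide tray, and the amber jar and pink look-alikes were left where they were.

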